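# Load, cover and start the lunch warmer

## Robot

A 6-joint arm with a two-finger parallel gripper is mounted at the origin on the work surface. World frame = base frame: x ahead of the robot, y to its left, z up, the work surface at z = 0. Lengths are in m, angles in rad, forces in N, time in s.
With the tool pointing down it reaches from about 0.3 to 0.85 m from the base axis. Payload 4.2 kg.
Tool frame: the origin (TCP) lies at the very end of the fingers, on their centre line; the grasp point (between the pads) lies 19 mm behind it; x points along the fingers, y is the direction in which the jaws open and shut, and the axes are right-handed (so a half turn about x gives the same grasp; the last joint's range is limited). The gripper opens to 91 mm and grips with 3 to 60 N. Pads are 32 mm wide; open, the fingers measure 118 mm over their backs; the gripper's body (76 mm by 178 mm) begins 60 mm behind the grasp point.
Start: joints at [-1.343, 0.32, 1.565, -0, 1.257, -0.02], TCP at [0.141, -0.557, 0.214] pointing down, gripper open.
Joint ranges: [-3.11, 3.11], [-0.84, 2.01], [0.21, 2.61], [-1.34, 4.49], [0.05, 2.63], [-2.56, 2.56]. Speed limits (rad/s): [2.57, 2.57, 3.14, 3.14, 3.14, 3.14].

## Interface

Orientations are given as [roll, pitch, yaw] about the fixed x, y, z axes, in that order (R = Rz(yaw) Ry(pitch) Rx(roll)).
In Python, from cell import ctrl gives the robot as it stands. Calls block until the motion is done:
- ctrl.move_pose(position, orientation): joint-space move of the TCP to a pose.
- ctrl.movel(position, frame=None, rate=0.15, f_stop=None): straight line of the TCP; frame=None keeps the orientation; rate is the mean speed in m/s. With f_stop (N) it stops when the force on the tool has changed by that much, and returns True; else False.
- ctrl.movej(angles): joint-space move.
- ctrl.command_gripper(opening): finger opening in m; the grip force is fixed at half the most; returns when the fingers have stopped.
- ctrl.sleep(seconds).
- ctrl.solve_ik(position, orientation): joint angles nearest the present ones, or None.
- ctrl.observe(): the state.
- ctrl.capture(name): name is "scene" or "top"; returns (picture, depth): 420x560x3 uint8, red, green, blue; 420x560 float32, m along the optical axis (not along the pixel's ray), 0 where there is no reading.
- ctrl.calibration(name): a dict with "K" (3x3 intrinsics, pixels), "rvec" (rotation vector, rad) and "tvec" (3), from world to camera coordinates, as OpenCV has them. Camera axes: x right, y down, z forward; pixel columns grow to the right and rows downward; lengths in m; the calibration is good to about 2 mm. A picture is of the moment at which its call begins. calibration takes no time and is no camera call.
A pose or a line that the arm cannot do raises ctrl.PlanningError and nothing moves.
- ctrl.close_job(): hands the job in, once; it reports no verdict.
The state is a dict: "t": time; "q": joint angles; "qvel": joint speeds; "tau": joint torques, N m; "tcp_pos": TCP position; "tcp_rot": TCP orientation; "ft_force": force on the tool from outside, world axes, zero at the start; "ft_torque": the same for the moment, N m; "gripper_width": finger opening in m.
Only numpy, scipy, OpenCV 4.12 (cv2) and the standard library are available. Lean on these libraries where they do the work, as an engineer would, in place of code of your own. Each camera call takes 0.05 s, during which the arm holds its last target.

## Task

Stand every steel food can upright in the lunch warmer, one to a compartment: each compartment already holds an unknown stack of cork pads, so lower each can until you feel it touch down, without dropping it or pressing it down hard, and let go. Then lay the steel lid squarely over the warmer, and after that press its buttons fully, one at a time, letting each spring back: green, then yellow, then blue. At the end all cans are still inside and the lid still covers the warmer; leave the other things on the counter where they are.

Things in the scene. Friction and masses are not known exactly. Their poses are not given: they have to be found in the camera images.
- warmer: Fixed lunch warmer: opaque steel tub, 175 x 175 mm outside, rim 165 mm above the counter; white control ledge (75 mm deep, 175 wide, 100 tall) along its -x side. Walls and cross divider 5 mm thick, divider top 150 mm up. Four 80 x 80 mm compartments centred at x, y = +-42.5 mm. Origin: on the counter under the tub's centre; z up, x and y along its walls.
- warmer_mouth (a point): Centre of the tub's mouth, at rim height. The bottom of each compartment is a stack of cork pads of unknown height: its top lies 38 to 68 mm above the counter (97 to 127 mm below the rim), different in each, and gives 1 mm per 1.5 N, 10 mm at most. A can standing in it does not reach above the rim.
- lid: Loose flat square steel lid, 185 x 185 mm, 6 mm thick, 0.4 kg, with an orange bar handle on top, along the lid's x, through the middle: 110 mm long, 16 mm wide (y), from 6 to 38 mm above the underside. Origin: centre of the underside, z up. It lies on the tub's rim when on (underside 165 mm above the counter); it has no lip.
- can1: Loose closed round steel food can, 54 mm across, body 60 mm tall with an orange band, and a black round knob on its top, 24 mm across and 34 mm tall (94 mm in all), 0.15 to 0.31 kg. Origin: centre of its underside, z up. Only some of the four cans are there in a given run (3 or 4).
- can2: Loose closed round steel food can, 54 mm across, body 60 mm tall with an orange band, and a black round knob on its top, 24 mm across and 34 mm tall (94 mm in all), 0.15 to 0.31 kg. Origin: centre of its underside, z up. Only some of the four cans are there in a given run (3 or 4).
- can3: Loose closed round steel food can, 54 mm across, body 60 mm tall with an orange band, and a black round knob on its top, 24 mm across and 34 mm tall (94 mm in all), 0.15 to 0.31 kg. Origin: centre of its underside, z up. Only some of the four cans are there in a given run (3 or 4).
- can4: Loose closed round steel food can, 54 mm across, body 60 mm tall with an orange band, and a black round knob on its top, 24 mm across and 34 mm tall (94 mm in all), 0.15 to 0.31 kg. Origin: centre of its underside, z up. Only some of the four cans are there in a given run (3 or 4).
- green (a joint): Press depth (m) of the green spring button on the warmer's ledge: 0 up, 0.006 fully down, which takes 5 N; counts as pressed beyond 0.004. The three buttons stand in a row 56 mm apart along the ledge's middle; which is where varies.
- green_top (a point): Centre of the top face of the green round button (30 mm across), pressed straight down; it moves with the button.
- yellow (a joint): Press depth (m) of the yellow spring button on the warmer's ledge: 0 up, 0.006 fully down, which takes 5 N; counts as pressed beyond 0.004. The three buttons stand in a row 56 mm apart along the ledge's middle; which is where varies.
- yellow_top (a point): Centre of the top face of the yellow round button (30 mm across), pressed straight down; it moves with the button.
- blue (a joint): Press depth (m) of the blue spring button on the warmer's ledge: 0 up, 0.006 fully down, which takes 5 N; counts as pressed beyond 0.004. The three buttons stand in a row 56 mm apart along the ledge's middle; which is where varies.
- blue_top (a point): Centre of the top face of the blue round button (30 mm across), pressed straight down; it moves with the button.
- tiffin: Bystander: closed three-tier round steel tiffin carrier with wire handle, 122 mm wide, 225 mm tall. Origin: underside, in the middle.
- tawa: Bystander: black nonstick tawa, 240 mm across, red handle. Origin: underside, in the middle of the round pan.
- spatula: Bystander: bamboo spatula, 245 mm long. Origin: underside, in the middle.
- tumbler: Bystander: red plastic tumbler, 70 mm wide, 100 mm tall. Origin: underside, in the middle.
- dispenser: Bystander: empty clear plastic pump dispenser bottle, 64 mm wide, 187 mm tall. Origin: underside, in the middle.
- katori: Bystander: small steel bowl, 90 mm wide, 35 mm tall. Origin: underside, in the middle.
Things that resemble listed ones, but are neither listed nor needed, are in the scene too. What is shaped like the can1 but turquoise is not meant.

How it is judged:
On the way, in this order (a step that is already met when the one before it is completed fails the run):
1. every can that is there stands upright in a compartment, released (x of can1 in the frame of warmer between -0.08 and 0.08 m and y of can1 in the frame of warmer between -0.08 and 0.08 m and z of each of can1, can2, can3, can4 in the frame of warmer below 0.09 m and angle between each of can1, can2, can3, can4's own z axis and vertical below 0.12 rad and linear speed of each of can1, can2, can3, can4 below 0.03 m/s and contact force between the fingers and can1 below 0.2 N and x of can2 in the frame of warmer between -0.08 and 0.08 m and y of can2 in the frame of warmer between -0.08 and 0.08 m and contact force between the fingers and can2 below 0.2 N and x of can3 in the frame of warmer between -0.08 and 0.08 m and y of can3 in the frame of warmer between -0.08 and 0.08 m and contact force between the fingers and can3 below 0.2 N and x of can4 in the frame of warmer between -0.08 and 0.08 m and y of can4 in the frame of warmer between -0.08 and 0.08 m and contact force between the fingers and can4 below 0.2 N), for 0.3 s.
2. with the cans in, the lid lies squarely on the rim, released (all of step 1 and x of lid in the frame of warmer between -0.012 and 0.012 m and y of lid in the frame of warmer between -0.012 and 0.012 m and z of lid in the frame of warmer between 0.16 and 0.171 m and angle between lid's own z axis and vertical below 0.05 rad and (angle between the x axis of lid and the x axis of warmer, either way round below 0.12 rad or angle between the x axis of lid and the y axis of warmer, either way round below 0.12 rad) and linear speed of lid below 0.03 m/s and contact force between the fingers and lid below 0.2 N), for 0.3 s.
3. the green button alone is pressed down (value of joint green above 0.004 m and value of joint each of yellow, blue below 0.002 m), for 0.1 s.
4. the yellow button alone is pressed down (value of joint yellow above 0.004 m and value of joint each of green, blue below 0.002 m), for 0.1 s.
5. the blue button alone is pressed down (value of joint blue above 0.004 m and value of joint each of green, yellow below 0.002 m), for 0.1 s.
At the end, for the whole second after the job is handed in: Each can present stands in a compartment (within 0.12 rad of upright, underside under 90 mm high); the lid lies on the rim (within 12 mm of central each way, flat within 0.05 rad, parallel to the tub within 0.12 rad); all released, at rest, buttons up (all of step 2 and value of joint each of green, yellow, blue below 0.002 m); the robot touches nothing.
It fails at once if a can is dropped into the warmer: it falls free there faster than 0.45 m/s, from over about 10 mm ((x of can1 in the frame of warmer between -0.08 and 0.08 m and y of can1 in the frame of warmer between -0.08 and 0.08 m and z of can1 in the frame of warmer below 0.16 m and linear speed of can1 above 0.45 m/s and contact force between can1 and anything else below 0.05 N) or (x of can2 in the frame of warmer between -0.08 and 0.08 m and y of can2 in the frame of warmer between -0.08 and 0.08 m and z of can2 in the frame of warmer below 0.16 m and linear speed of can2 above 0.45 m/s and contact force between can2 and anything else below 0.05 N) or (x of can3 in the frame of warmer between -0.08 and 0.08 m and y of can3 in the frame of warmer between -0.08 and 0.08 m and z of can3 in the frame of warmer below 0.16 m and linear speed of can3 above 0.45 m/s and contact force between can3 and anything else below 0.05 N) or (x of can4 in the frame of warmer between -0.08 and 0.08 m and y of can4 in the frame of warmer between -0.08 and 0.08 m and z of can4 in the frame of warmer below 0.16 m and linear speed of can4 above 0.45 m/s and contact force between can4 and anything else below 0.05 N)).
It fails at once if a can is pressed on the pads or against the warmer with over 30 N (contact force between any of can1, can2, can3, can4 and warmer above 30 N).
It fails at once if a bystander is moved over 40 mm (distance of any of tiffin, tawa, spatula, tumbler, dispenser, katori from where it was at the start of the episode above 0.04 m).
Of can1, can2, can3, can4 only 3 to 4 are there at a start; the rules pass over those that are not, and their reading is None.
At some moment in a run one of can1, can2, can3, can4, lid may be knocked a few centimetres aside while the robot is not near it.
It also fails if it takes over 210 s, if anything falls off the work surface, if the arm or the gripper's body presses on something with over 40 N, if the wrist force passes 120 N, or if a joint passes its speed limit or range.

## Working session

There is one attempt and no reset: what is moved stays moved. The work goes in short steps, each a Python script; the robot and the scene stay as the last script left them, time stands still between calls to the robot, and variables do not carry over. Pictures are saved under pics/ and viewed, and the job is handed in when it is done.

```bash
ls; mkdir -p pics; python3 - <<'E'
from cell import ctrl
import cv2
for n in("scene","top"):
    p,d=ctrl.capture(n); cv2.imwrite(f"pics/{n}0.png",p[:,:,::-1])
    c=ctrl.calibration(n); R=cv2.Rodrigues(c["rvec"])[0]; print(n,c["K"].round(1).tolist(),(-R.T@c["tvec"]).round(3))
o=ctrl.observe(); print(o["t"],o["tcp_rot"],o["ft_force"],o["gripper_width"])
E
```

```text
pics
scene [[543.1, 0.0, 276.2], [0.0, 543.1, 215.8], [0.0, 0.0, 1.0]] [1.227 0.451 1.461]
top [[426.1, 0.0, 284.9], [0.0, 426.1, 210.1], [0.0, 0.0, 1.0]] [0.307 0.072 1.169]
0.1 [-1.5957743   1.56919972  1.79365995] [-0.29708763  0.02631138  0.92918202] 0.09127961132426508
```

View pics/scene0.png

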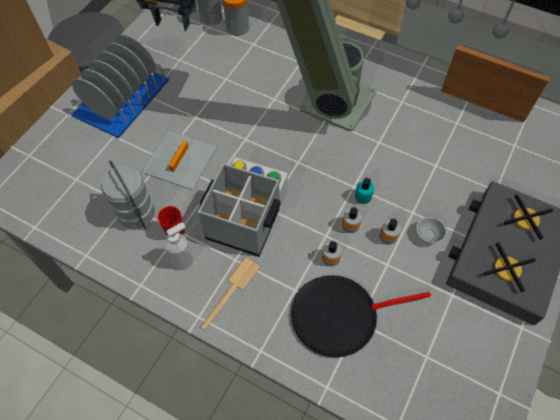

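View pics/top0.png

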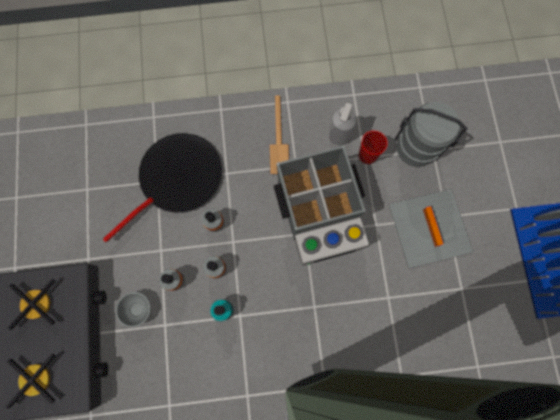

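The top image shows three cans with black knobs and orange bands at (213,220), (215,267) and (172,281). The turquoise one at (221,310) is the decoy. The lid is at (430,228), the warmer at (322,190), and its buttons are green (311,244), blue (333,239) and yellow (355,233). The jars at the back in the scene image, around (235,15), could also be mistaken for cans, so I'll check close crops.

```bash
cat > h.py <<'E'
from cell import ctrl
import cv2, numpy as np
def cap(n):
    p,d=ctrl.capture(n); c=ctrl.calibration(n); return p,d,c
def pts(d,c):
    R=cv2.Rodrigues(c["rvec"])[0]; K=c["K"]; v,u=np.mgrid[:d.shape[0],:d.shape[1]]
    P=np.stack([(u-K[0,2])/K[0,0]*d,(v-K[1,2])/K[1,1]*d,d],-1)
    return (P-np.asarray(c["tvec"]).ravel())@R
E
python3 - <<'E'
from h import *
p,d,c=cap("scene"); P=pts(d,c)
a=cv2.resize(p[0:40,130:270],None,fx=5,fy=5); b=cv2.resize(p[170:270,310:450],None,fx=5,fy=5)[:,:]
cv2.imwrite("pics/s1.png",np.vstack([a,b[:395]])[:,:,::-1])
print("jar",P[15,235],P[24,236])
p,d,c=cap("top"); P=pts(d,c)
crop=np.hstack([cv2.resize(p[205:325,150:240],None,fx=4,fy=4),cv2.resize(p[145:265,265:375],None,fx=4,fy=4)])
cv2.imwrite("pics/t1.png",crop[:,:,::-1])
for n,(u,v) in dict(c1=(213,220),c2=(215,267),c3=(172,281),dec=(221,310),lid=(430,228),lidp=(410,210),g=(311,244),b=(333,239),y=(355,233),pad=(298,182),pad2=(330,172),pad3=(306,213),pad4=(340,205),tumb=(372,147),disp=(345,112),tif=(435,130)).items():
    print(n,P[v,u].round(3))
hand=(P[:,:,2]>0.05)&(P[:,:,2]<0.16)
E
```

```text
jar [-0.11441017 -0.4763813   0.0945832 ] [-0.11234462 -0.47436061  0.05578206]
c1 [0.552 0.238 0.07 ]
c2 [0.426 0.24  0.089]
c3 [0.406 0.357 0.065]
dec [0.319 0.234 0.092]
lid [ 0.468 -0.339  0.027]
lidp [ 0.528 -0.301  0.006]
g [ 0.45  -0.005  0.122]
b [ 0.457 -0.062  0.12 ]
y [ 0.465 -0.118  0.121]
pad [0.628 0.003 0.069]
pad2 [ 0.654 -0.09   0.042]
pad3 [ 0.545 -0.008  0.053]
pad4 [ 0.556 -0.103  0.049]
tumb [ 0.723 -0.225  0.014]
disp [ 0.76  -0.129  0.187]
tif [ 0.686 -0.342  0.186]
```

```bash
python3 - <<'E'
from h import *
p,d,c=cap("top"); P=pts(d,c); v,u=np.mgrid[:420,:560]
hsv=cv2.cvtColor(p,cv2.COLOR_RGB2HSV)
# knob tops
for n,(cu,cv_) in dict(c1=(213,220),c2=(215,267),c3=(172,281)).items():
    m=(abs(u-cu)<22)&(abs(v-cv_)<22)
    k=m&(P[:,:,2]>0.085); b=m&(P[:,:,2]>0.054)&(P[:,:,2]<0.068)
    q=P[k]; print(n,"knob",k.sum(),q.mean(0).round(4),(q.min(0)+q.max(0))[:2]/2, "bodytop",b.sum(),((P[b].min(0)+P[b].max(0))/2).round(4))
# warmer rim
m=(P[:,:,2]>0.158)&(P[:,:,2]<0.172)&(abs(u-322)<50)&(abs(v-190)<50)
r=cv2.minAreaRect(P[m][:,:2].astype(np.float32)); print("rim",r,P[m][:,2].mean())
# lid
m=(P[:,:,2]>0.002)&(P[:,:,2]<0.014)&(abs(u-430)<50)&(abs(v-228)<50)
r=cv2.minAreaRect(P[m][:,:2].astype(np.float32)); print("lid",r,P[m][:,2].mean())
m=(P[:,:,2]>0.03)&(P[:,:,2]<0.045)&(abs(u-432)<30)&(abs(v-226)<40)&(p[:,:,0]>150)
r=cv2.minAreaRect(P[m][:,:2].astype(np.float32)); print("handle",r,P[m][:,2].mean())
# buttons
for n,(cu,cv_) in dict(g=(311,244),b=(333,239),y=(355,233)).items():
    m=(abs(u-cu)<14)&(abs(v-cv_)<14)&(hsv[:,:,1]>120)&(P[:,:,2]>0.095)
    print(n,m.sum(),((P[m].min(0)+P[m].max(0))/2).round(4),np.median(P[m],0).round(4))
E
```

```text
c1 knob 81 [0.5396 0.2329 0.1724] [0.43847319 0.1649639 ] bodytop 224 [0.5592 0.2466 0.0603]
c2 knob 87 [0.4181 0.2322 0.2043] [0.3748599  0.16719743] bodytop 243 [0.4306 0.251  0.0592]
c3 knob 94 [0.4008 0.3352 0.2072] [0.36525264 0.22600535] bodytop 239 [0.4126 0.367  0.0612]
rim ((0.5817910432815552, -0.041608087718486786), (0.17586597800254822, 0.17563572525978088), 8.356842994689941) 0.1639716167211679
lid ((0.47477829456329346, -0.35218727588653564), (0.2866964340209961, 0.2769298553466797), 83.09651947021484) 0.005409893327175567
handle ((0.472818523645401, -0.3482028841972351), (0.10917114466428757, 0.01642070710659027), 6.35448694229126) 0.03729966790286404
g 98 [ 0.4508 -0.0058  0.1182] [ 0.4501 -0.0055  0.1216]
b 106 [ 0.3898 -0.002   0.6389] [ 0.4584 -0.0604  0.1215]
y 125 [ 0.3947 -0.0305  0.6389] [ 0.4665 -0.1154  0.1207]
```

View pics/s1.png

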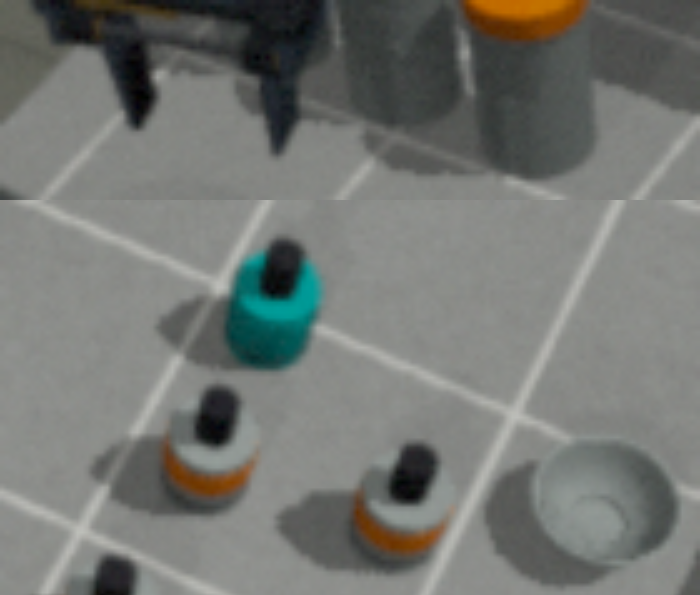

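View pics/t1.png

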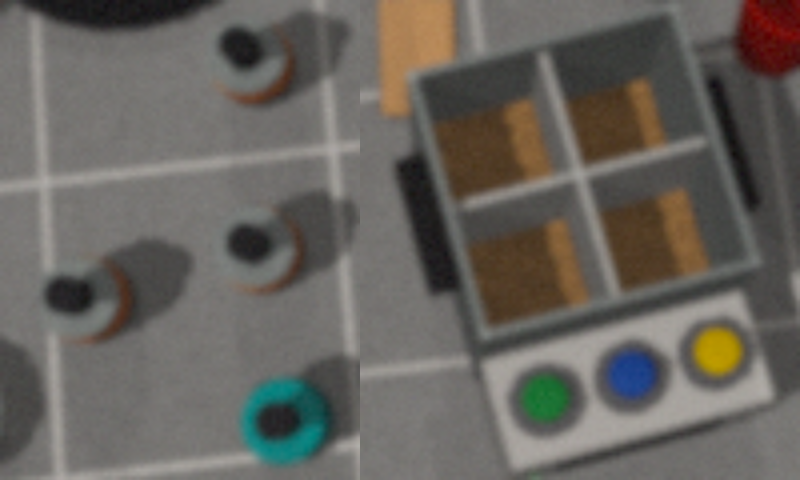

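Three real cans are present; the turquoise one and the tall back-row jars are not cans. Next I'll get robust can and lid estimates from both cameras.

```bash
cat >> h.py <<'E'
from scipy.spatial.transform import Rotation as Ro
from scipy.optimize import least_squares
def ori(yaw):  # jaws along direction yaw, tool down
    x=np.array([0,0,-1.]); y=np.array([np.cos(yaw),np.sin(yaw),0]); return Ro.from_matrix(np.stack([x,y,np.cross(x,y)],1)).as_euler('xyz')
def cloud():
    out={}
    for n in("scene","top"):
        p,d,c=cap(n); d=cv2.medianBlur(d,3); out[n]=(p,pts(d,c))
    return out
def can(C,g,r=0.045):
    """knob-top centre and body-top circle near guess g, per camera"""
    res={}
    for n,(p,P) in C.items():
        near=np.hypot(P[...,0]-g[0],P[...,1]-g[1])<r
        k=P[near&(P[...,2]>.086)&(P[...,2]<.102)&(p.max(-1)<70)]
        b=P[near&(P[...,2]>.055)&(P[...,2]<.065)&(p.min(-1)>60)]
        kc=None;bc=None
        if len(k)>5: kc=cv2.minEnclosingCircle(k[:,:2].astype(np.float32))
        if len(b)>5: bc=cv2.minEnclosingCircle(b[:,:2].astype(np.float32))
        f=lambda t:None if t is None else [round(t[0][0],4),round(t[0][1],4),round(t[1],4)]
        res[n]=(len(k),f(kc),len(b),f(bc))
    return res
def lid(C):
    res={}
    for n,(p,P) in C.items():
        m=(P[...,2]>.028)&(P[...,2]<.046)&(p[...,0]>130)&(p[...,2]<80)&(P[...,1]<-.2)&(P[...,0]>.2)&(P[...,0]<.7)
        lab,L,st,_=cv2.connectedComponentsWithStats(m.astype(np.uint8)); i=1+st[1:,4].argmax()
        res[n]=cv2.minAreaRect(P[L==i][:,:2].astype(np.float32))
    return res
E
python3 - <<'E'
from h import *
C=cloud()
for g in[(.557,.245),(.43,.247),(.412,.363)]: print(can(C,g))
print(lid(C))
for n,(p,P) in C.items():
    m=(P[...,2]>.16)&(P[...,2]<.170)&(np.hypot(P[...,0]-.582,P[...,1]+.042)<.14)
    print(n,cv2.minAreaRect(P[m][:,:2].astype(np.float32)))
R=Ro.from_euler('z',8.36,degrees=True).as_matrix()
p,P=C["top"]
Q=(P-[.5818,-.0416,0])@R
for sx in(1,-1):
  for sy in(1,-1):
    m=(abs(Q[...,0]-sx*.0425)<.03)&(abs(Q[...,1]-sy*.0425)<.03)&(Q[...,2]<.1)&(p[...,0]>p[...,2]+25); print(sx,sy,m.sum(),np.percentile(Q[m][:,2],[20,50,80]).round(4))
E
```

```text
{'scene': (47, [0.5611, 0.2465, 0.0112], 159, [0.559, 0.2464, 0.0269]), 'top': (63, [0.5587, 0.2446, 0.0115], 214, [0.5589, 0.2465, 0.0273])}
{'scene': (42, [0.4331, 0.2524, 0.0106], 146, [0.4307, 0.2518, 0.0272]), 'top': (64, [0.4309, 0.2501, 0.0115], 237, [0.4314, 0.2513, 0.0271])}
{'scene': (44, [0.4138, 0.3674, 0.0105], 154, [0.413, 0.3683, 0.0276]), 'top': (63, [0.412, 0.3649, 0.0115], 227, [0.412, 0.3674, 0.0268])}
{'scene': ((0.4723660349845886, -0.3471498489379883), (0.10514093190431595, 0.02026396431028843), 6.801416873931885), 'top': ((0.47236308455467224, -0.34756019711494446), (0.1086559072136879, 0.01721246913075447), 6.91741943359375)}
scene ((0.5807545185089111, -0.04189041256904602), (0.17825624346733093, 0.17724105715751648), 8.127056121826172)
top ((0.582843005657196, -0.041540563106536865), (0.17715466022491455, 0.17573638260364532), 8.30482292175293)
1 1 357 [0.0626 0.0634 0.0642]
1 -1 244 [0.039  0.0397 0.0404]
-1 1 390 [0.055  0.0558 0.0564]
-1 -1 323 [0.0486 0.0493 0.0502]
```

```bash
cat >> h.py <<'E'
WC=np.array([.5818,-.0416]); WY=np.radians(8.25); JY=WY-np.pi/2
def w2w(x,y): return WC+Ro.from_euler('z',WY).as_matrix()[:2,:2]@[x,y]
def st(tag):
    o=ctrl.observe(); print(tag,"t",round(o["t"],2),"tcp",np.round(o["tcp_pos"],4),"F",np.round(o["ft_force"],2),"w",round(o["gripper_width"],4)); return o
def pick_place(g,comp,padz,yaw=JY):
    r=can(cloud(),g,.07); print(r)
    c=np.mean([v[3][:2] for v in r.values() if v[3]],0); print("can at",c)
    o=ori(yaw); ctrl.command_gripper(.06)
    ctrl.move_pose([*c,.16],o); ctrl.movel([*c,.066],rate=.08,f_stop=6) and print("!! contact on approach")
    f0=st("at can")["ft_force"]; ctrl.command_gripper(.0); st("gripped")
    ctrl.movel([*c,.30],rate=.15); o1=st("lifted")
    if o1["gripper_width"]<.018: raise SystemExit("no grasp")
    t=w2w(*comp); off=.066
    ctrl.move_pose([*t,.29],o); st("above")
    ctrl.movel([*t,padz+.012+off],rate=.06,f_stop=6) and print("!! early contact")
    ctrl.sleep(.3); st("pre")
    h=ctrl.movel([*t,padz-.012+off],rate=.012,f_stop=1.6); st(f"touch {h}")
    return h
E
python3 - <<'E'
from h import *
for y in(JY,JY+np.pi):
    for p in([.559,.2464,.07],[.413,.368,.07],[*w2w(.0425,.0425),.1],[.4724,-.3474,.04],[*w2w(0,0),.2]):
        q=ctrl.solve_ik(p,ori(y)); print(None if q is None else np.round(q,2))
E
```

```text
[ 0.4   0.49  1.68 -0.    0.97  1.82]
[ 0.71  0.42  1.82 -0.    0.91  2.13]
[-0.01  0.47  1.62 -0.    1.04  1.42]
[-0.65  0.5   1.77  0.    0.88  0.77]
[-0.09  0.34  1.57  0.    1.23  1.34]
[ 0.4   0.49  1.68 -0.    0.97 -1.32]
[ 0.71  0.42  1.82 -0.    0.91 -1.01]
[-0.01  0.47  1.62 -0.    1.04 -1.72]
[-0.65  0.5   1.77  0.    0.88 -2.37]
[-0.09  0.34  1.57  0.    1.23 -1.81]<sys>:0: UserWarning: Gimbal lock detected. Setting third angle to zero since it is not possible to uniquely determine all angles.
```

```bash
sed -i '1i import warnings; warnings.filterwarnings("ignore")' h.py; python3 - <<'E'
from h import *
ctrl.move_pose([.4,.1,.35],ori(JY))
pick_place((.559,.2464),(.0425,.0425),.0634)
E
```

```text
{'scene': (44, [0.5612, 0.2473, 0.0104], 154, [0.5593, 0.2468, 0.0269]), 'top': (0, None, 0, None)}
can at [0.5593 0.2468]
at can t 6.08 tcp [0.5598 0.247  0.0666] F [ 0.07 -0.55  1.35] w 0.06
gripped t 6.73 tcp [0.5593 0.2467 0.0659] F [-0.36 -0.37  0.05] w 0.0232
lifted t 8.44 tcp [0.5589 0.2466 0.299 ] F [-0.53  0.36 -1.87] w 0.0235
above t 9.42 tcp [0.6177 0.0077 0.29  ] F [-0.12  0.08 -1.56] w 0.0234
pre t 12.34 tcp [0.6178 0.0065 0.1415] F [-0.56 -0.68 -1.75] w 0.0235
touch True t 13.47 tcp [0.6176 0.0065 0.128 ] F [ 1.4  -1.13  0.82] w 0.0235
```

```bash
cat >> h.py <<'E'
def release():
    ctrl.sleep(.2); ctrl.command_gripper(.046); ctrl.sleep(.2); o=st("released")
    p=o["tcp_pos"]; ctrl.movel([p[0],p[1],.27],rate=.1); st("up")
def look(name,uv=(245,200,380,270)):
    for n in("scene","top"):
        p=ctrl.capture(n)[0]; cv2.imwrite(f"pics/{name}_{n}.png",p[:,:,::-1])
E
python3 - <<'E'
from h import *
release()
ctrl.move_pose([.4,.42,.35],ori(JY)); look("a1")
E
```

```text
released t 14.42 tcp [0.6169 0.0065 0.1273] F [ 0.62 -0.09 -0.69] w 0.0461
up t 15.99 tcp [0.6166 0.0065 0.2692] F [ 0.17  0.25 -0.21] w 0.046
```

View pics/a1_top.png

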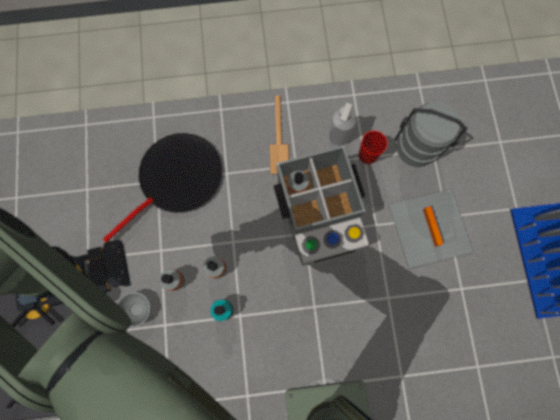

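View pics/a1_scene.png

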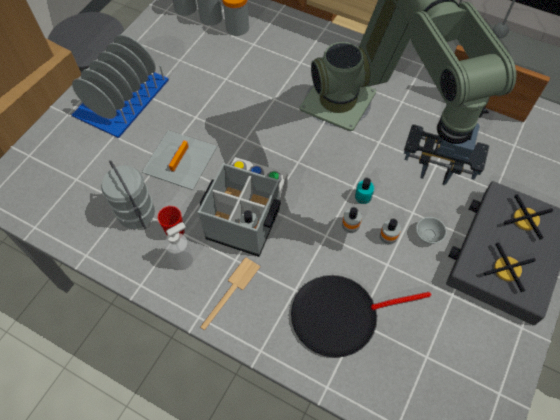

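The first can now stands in the far-left compartment (top pixel (300,180)). With the arm moved away, no fourth can shows up. On to can 2.

```bash
python3 - <<'E'
from h import *
if pick_place((.431,.2515),(-.0425,.0425),.0558): release()
E
```

```text
{'scene': (42, [0.4317, 0.2519, 0.012], 145, [0.4306, 0.2526, 0.0272]), 'top': (64, [0.4312, 0.2511, 0.0118], 233, [0.4319, 0.2507, 0.027])}
can at [0.43125 0.25165]
at can t 20.68 tcp [0.4316 0.2519 0.0665] F [0.09 0.84 0.31] w 0.0601
gripped t 21.32 tcp [0.4312 0.2516 0.0659] F [0.66 0.27 1.22] w 0.0236
lifted t 23.03 tcp [0.4309 0.2514 0.2991] F [-0.68 -0.07 -1.92] w 0.0235
above t 24.11 tcp [ 0.5334 -0.0046  0.2899] F [-0.35 -0.73 -1.99] w 0.0234
pre t 27.16 tcp [ 0.5337 -0.0056  0.1339] F [-0.68 -0.48 -2.76] w 0.0234
touch True t 28.31 tcp [ 0.5335 -0.0058  0.12  ] F [ 1.18 -0.33  0.16] w 0.0233
released t 29.25 tcp [ 0.5326 -0.0056  0.1194] F [-0.2  -0.03  0.98] w 0.0457
up t 30.91 tcp [ 0.5322 -0.0056  0.2693] F [ 0.59  0.47 -0.3 ] w 0.0461
```

```bash
python3 - <<'E'
from h import *
ctrl.move_pose([.35,-.1,.35],ori(JY))
if pick_place((.4125,.3675),(-.0425,-.0425),.0493): release()
ctrl.move_pose([.35,.35,.35],ori(JY)); look("a3"); C=cloud()
print(lid(C))
p,P=C["top"]; R=Ro.from_euler('z',WY).as_matrix(); Q=(P-[*WC,0])@R
for x,y in[(1,1),(-1,1),(-1,-1)]:
    m=(abs(Q[...,0]-x*.0425)<.036)&(abs(Q[...,1]-y*.0425)<.036)&(p.max(-1)<70)
    z=Q[m][:,2]; t=m&(Q[...,2]>np.percentile(z,90)-.005); print(x,y,np.median(Q[t],0).round(4))
E
```

```text
{'scene': (43, [0.4129, 0.3665, 0.0111], 147, [0.4128, 0.3674, 0.0273]), 'top': (58, [0.4124, 0.3652, 0.0108], 229, [0.4121, 0.3675, 0.027])}
can at [0.41245 0.36745]
at can t 35.49 tcp [0.4128 0.3678 0.0666] F [ 0.   -0.17  0.04] w 0.06
gripped t 36.14 tcp [0.4124 0.3674 0.066 ] F [-0.3  -0.25  0.33] w 0.0235
lifted t 37.85 tcp [0.4121 0.3672 0.2991] F [ 0.01 -0.12 -1.23] w 0.0237
above t 39.59 tcp [ 0.546  -0.0888  0.29  ] F [-0.68  0.4  -1.77] w 0.0235
pre t 42.75 tcp [ 0.5458 -0.0898  0.1273] F [ 0.58 -0.69 -2.  ] w 0.0231
touch True t 43.9 tcp [ 0.5457 -0.0898  0.1136] F [ 0.81 -1.38  1.  ] w 0.0235
released t 44.84 tcp [ 0.5449 -0.0896  0.113 ] F [ 0.58  0.34 -0.03] w 0.0464
up t 46.56 tcp [ 0.5446 -0.0895  0.2693] F [ 0.38  0.02 -0.02] w 0.0457
{'scene': ((0.4292837679386139, -0.31403663754463196), (0.10467273741960526, 0.017993830144405365), 7.577229022979736), 'top': ((0.4282207787036896, -0.3146725296974182), (0.10784676671028137, 0.018117977306246758), 7.5387468338012695)}
1 1 [0.0403 0.0424 0.1562]
-1 1 [-0.0439  0.043   0.1476]
-1 -1 [-0.0445 -0.0422  0.1411]
```

```bash
python3 - <<'E'
import cv2,numpy as np
a=cv2.imread("pics/a3_top.png")[90:280,250:480];b=cv2.imread("pics/a3_scene.png")[130:260,130:300]
cv2.imwrite("pics/a3c.png",np.hstack([cv2.resize(a,(460,380)),cv2.resize(b,(340,380))]))
E
```

```text
(no output)
```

View pics/a3c.png

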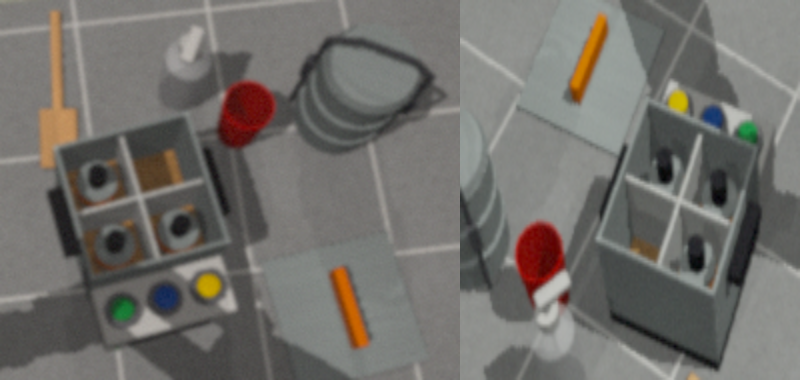

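The picture shows all three cans upright inside, with knob tops at 156, 148 and 141 mm, below the rim. The lid has been knocked to about (0.429, -0.314), yaw 7.6°, so I'll use the new pose.

```bash
python3 - <<'E'
from h import *
L=lid(cloud()); print(L)
c=np.mean([v[0] for v in L.values()],0); y=np.radians(np.mean([v[2] for v in L.values()])); o=ori(y-np.pi/2)
ctrl.command_gripper(.06)
ctrl.move_pose([*c,.13],o); print(ctrl.movel([*c,.011],rate=.06,f_stop=6)); st("at lid")
ctrl.command_gripper(0.); g=st("gripped")
ctrl.movel([*c,.10],rate=.08); st("lift")
ctrl.movel([*c,.27],rate=.12); st("lift2"); look("a4")
E
```

```text
{'scene': ((0.4291187524795532, -0.3135108947753906), (0.10570481419563293, 0.01737450808286667), 6.751136302947998), 'top': ((0.42837074398994446, -0.31469500064849854), (0.10814648866653442, 0.017578184604644775), 7.643465518951416)}
False
at lid t 53.7 tcp [ 0.4289 -0.3142  0.0113] F [ 0.55 -0.4   0.45] w 0.0601
gripped t 54.44 tcp [ 0.4289 -0.3144  0.011 ] F [ 0.34 -0.78 -0.21] w 0.0156
lift t 55.71 tcp [ 0.4284 -0.3138  0.0994] F [ 0.5   0.35 -4.98] w 0.016
lift2 t 57.27 tcp [ 0.4284 -0.3138  0.2692] F [-0.31 -0.26 -4.52] w 0.0161
```

View pics/a4_scene.png

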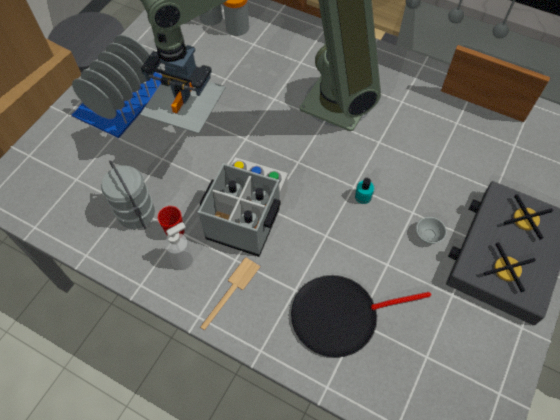

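The lid is held level, so I'll place it.

```bash
python3 - <<'E'
from h import *
o=ori(JY); t=WC
ctrl.move_pose([*t,.27],o); st("above")
ctrl.movel([*t,.190],rate=.06); ctrl.sleep(.3); st("pre")
h=ctrl.movel([*t,.170],rate=.012,f_stop=2.0); st(f"touch {h}")
ctrl.sleep(.2); ctrl.command_gripper(.05); st("rel"); p=ctrl.observe()["tcp_pos"]
ctrl.movel([p[0],p[1],.28],rate=.1)
ctrl.move_pose([.35,.35,.35],o); look("a5")
for n,(p,P) in cloud().items():
    near=(np.hypot(P[...,0]-.58,P[...,1]+.04)<.15)
    m=near&(P[...,2]>.166)&(P[...,2]<.176)
    r=cv2.minAreaRect(P[m][:,:2].astype(np.float32)); print(n,"plate",r,np.median(P[m][:,2]),np.std(P[m][:,2]))
    m=near&(P[...,2]>.195)&(P[...,2]<.212)&(p[...,0]>120)&(p[...,2]<80)
    print("bar",cv2.minAreaRect(P[m][:,:2].astype(np.float32)))
    hs=cv2.cvtColor(p,cv2.COLOR_RGB2HSV)
    ok=(hs[...,1]>120)&(abs(P[...,2]-.12)<.008)&(np.hypot(P[...,0]-.458,P[...,1]+.06)<.1)
    for k,(a,b) in dict(g=(45,85),y=(20,35),b=(100,130)).items():
        mm=ok&(hs[...,0]>=a)&(hs[...,0]<=b); print(k,mm.sum(),np.median(P[mm],0).round(4))
E
```

```text
above t 58.57 tcp [ 0.5815 -0.0427  0.27  ] F [-0.31 -0.93 -3.22] w 0.0157
pre t 60.35 tcp [ 0.5819 -0.0416  0.1902] F [ 0.54  0.08 -3.49] w 0.0157
touch True t 61.46 tcp [ 0.5819 -0.0416  0.176 ] F [0.3  0.31 4.79] w 0.0157
rel t 62.34 tcp [ 0.5804 -0.0415  0.1741] F [0.44 0.17 0.59] w 0.05
scene plate ((0.579705536365509, -0.040212616324424744), (0.18645353615283966, 0.18632002174854279), 8.463140487670898) 0.17017382267293713 0.0013396052963983254
bar ((0.5821390748023987, -0.03964585065841675), (0.10627258569002151, 0.018179062753915787), 8.241647720336914)
g 24 [ 0.446  -0.0049  0.1208]
y 30 [ 0.4611 -0.1151  0.1215]
b 22 [ 0.4532 -0.0586  0.1217]
top plate ((0.5809963941574097, -0.0410514771938324), (0.18560713529586792, 0.18532541394233704), 8.25248908996582) 0.17041380095472536 0.0008849406835158954
bar ((0.5807911157608032, -0.040956221520900726), (0.10872836410999298, 0.017226915806531906), 7.663629531860352)
g 96 [ 0.45   -0.0053  0.121 ]
y 125 [ 0.4661 -0.1152  0.1208]
b 99 [ 0.4584 -0.0604  0.1212]
```

View pics/a5_top.png

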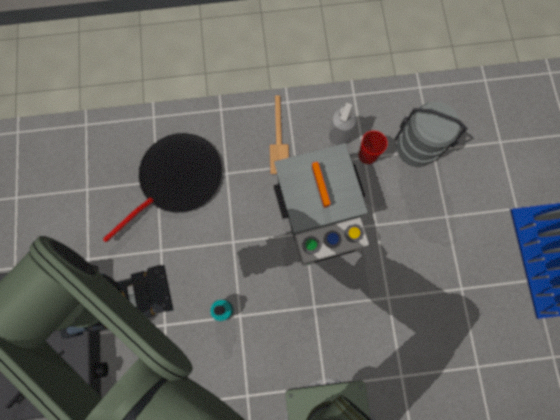

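The lid is on and centred within about 2 mm, flat, at yaw ≈8.2°. Now the buttons.

```bash
python3 - <<'E'
from h import *
o=ori(JY); ctrl.command_gripper(0.)
B=dict(green=w2w(-.125,.056),yellow=w2w(-.125,-.056),blue=w2w(-.125,0)); print(B)
def press(n):
    b=B[n]; ctrl.move_pose([*b,.20],o); ctrl.movel([*b,.135],rate=.06); ctrl.sleep(.2); st("pre")
    h=ctrl.movel([*b,.1135],rate=.015,f_stop=9); s=st(f"{n} {h}"); ctrl.sleep(.4); s=st("hold")
    ctrl.movel([*b,.20],rate=.06); return s["tcp_pos"][2]
z=press("green")
if z<.1165:
    for n in("yellow","blue"):
        if press(n)>.1165: print("shallow",n); break
else: print("shallow green")
E
```

```text
{'green': array([ 0.45005799, -0.0041161 ]), 'yellow': array([ 0.46612916, -0.11495706]), 'blue': array([ 0.45809358, -0.05953658])}
pre t 69.19 tcp [ 0.4502 -0.0041  0.1353] F [0.7  0.15 0.82] w 0.0004
green True t 70.36 tcp [ 0.45   -0.0041  0.1163] F [-1.72  0.52  4.49] w 0.0001
hold t 70.76 tcp [ 0.45   -0.0041  0.1163] F [-1.3  -0.16  5.11] w -0.0002
pre t 74.27 tcp [ 0.4663 -0.115   0.1353] F [-0.29  0.83  0.82] w 0.0005
yellow True t 75.43 tcp [ 0.4661 -0.115   0.1163] F [-0.88 -0.16  4.83] w 0.0001
hold t 75.83 tcp [ 0.4661 -0.1149  0.1163] F [-1.07 -0.28  6.27] w 0.0004
pre t 79.15 tcp [ 0.4582 -0.0596  0.1353] F [ 0.44 -0.33 -0.7 ] w 0.0005
blue True t 80.32 tcp [ 0.4581 -0.0595  0.1163] F [-0.34  0.69  4.51] w 0.0005
hold t 80.72 tcp [ 0.4581 -0.0595  0.1163] F [-0.03 -0.08  5.74] w 0.0003
```

All three presses stopped at z = 0.1163, about 5 to 6 mm below the button tops, holding at 5 to 6 N. I'll retreat and check the final state.

```bash
python3 - <<'E'
from h import *
ctrl.move_pose([.35,.35,.35],ori(JY)); look("a6")
for n,(p,P) in cloud().items():
    near=(np.hypot(P[...,0]-.58,P[...,1]+.04)<.15)
    m=near&(P[...,2]>.166)&(P[...,2]<.176)
    print(n,"plate",cv2.minAreaRect(P[m][:,:2].astype(np.float32)),np.median(P[m][:,2]))
    hs=cv2.cvtColor(p,cv2.COLOR_RGB2HSV)
    ok=(hs[...,1]>120)&(abs(P[...,2]-.12)<.008)&(np.hypot(P[...,0]-.458,P[...,1]+.06)<.1)
    for k,(a,b) in dict(g=(45,85),y=(20,35),b=(100,130)).items():
        mm=ok&(hs[...,0]>=a)&(hs[...,0]<=b); print(k,mm.sum(),np.median(P[mm],0).round(4))
st("end")
E
```

```text
scene plate ((0.5796487331390381, -0.04067113250494003), (0.18731360137462616, 0.1857864111661911), 8.349617958068848) 0.1701324615602588
g 27 [ 0.4461 -0.0043  0.121 ]
y 31 [ 0.4618 -0.1155  0.1224]
b 22 [ 0.4526 -0.0593  0.1204]
top plate ((0.580860435962677, -0.04096978157758713), (0.1856241077184677, 0.1858401596546173), 8.472870826721191) 0.17041454183549548
g 97 [ 0.4503 -0.0056  0.121 ]
y 125 [ 0.4663 -0.1152  0.121 ]
b 100 [ 0.4585 -0.0603  0.1206]
end t 84.12 tcp [0.3505 0.3493 0.3497] F [ 0.08 -0.16  1.2 ] w 0.0002
```

View pics/a6_scene.png

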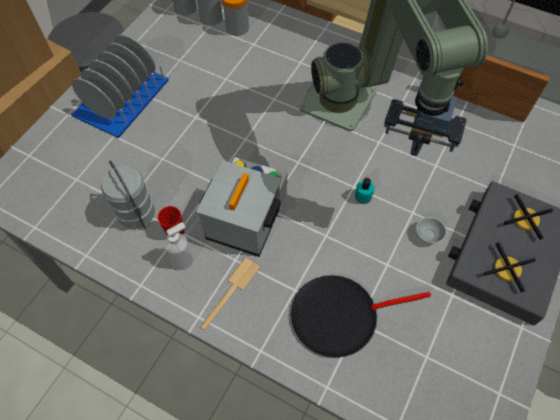

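The picture shows the lid square on the warmer at (240,195), the buttons up again, and the other things where they were. Handing in.

```bash
python3 -c "
from cell import ctrl
ctrl.close_job()"
```

```text
the job is handed in; nothing more can be done
```

The job is done and handed in at about 84 s on the robot's clock; no verdict was reported.

- **Cans:** Three cans were present. I stood each one in its own compartment, lowering until I felt it touch down and then releasing. With the lid still off, the picture showed all three upright, with knob tops at 141 to 156 mm, below the rim.
- **Lid:** It had been knocked about 5 cm aside before I reached for it, so I measured it again and then laid it on the warmer. The last check put it within about 2 mm of centre, flat on the rim, and parallel to the tub to well under a degree.
- **Buttons:** I pressed green, then yellow, then blue. Each stopped about 5 to 6 mm down and held at 5 to 6 N. I could not read the button joints directly, so the full press is inferred from depth and force. All three tops are back at 121 mm, their starting height.
- **Other things:** The final picture shows the bystanders where they started, and the arm is clear of everything.

No check failed. The two cameras disagreed by 1 to 2 mm on the lid and by about 4 to 6 mm on the button positions. I pressed at positions worked out from the warmer's own pose, which matched the top camera to within 2 mm.

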